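Turn a painted book-cover board face up on the bench riser

TASK

One of the two cover boards on the grey riser lies painted side down, showing its plain wood back. It is too thin and wide to pick up where it lies: slide it out over an edge of the riser until it sticks out about a third of its length, get under it there, turn it over and leave it lying flat on the riser with its red painted side up (it may still stick out a little). Do not let it drop, and leave the blue board where it is.

Things in the scene. Friction and masses are not known exactly. Their poses are not given: they have to be found in the camera images.
- board_center (a point): The board to turn over: a rigid flat cover board 120 (its x) x 110 (its y) x 6 mm, about 75 g, plain pale wood on one face, red with gold border and blue panel on the other. The point is the middle of the board, half-way through its thickness. Its z axis points out of the plain wood back: straight up at the start, straight down when the job is done. At the start its sides are parallel to the riser's within about 10 degrees.
- other_center (a point): The second cover board, same size and thickness, lying painted side up: blue with gold border and red panel. The point is its middle. To be left where it is. It lies near the other end of the riser.
- stand_top (a point): Low bench riser, fixed: grey slab 200 (its x) x 420 (its y) x 15 mm, top 60 mm above the table, open under the rim (supports 80 mm in from the short ends, 40 mm from the long sides). The point is the middle of the top; x along the short side, y the long, z up. Each board lies near one end (+y or -y), its outer side 13 to 40 mm from it; 12 to 16 cm of bare slab between them.
There are look-alikes about, which are no part of the job. There is more than one size of the part that bears board_center; the job needs the smallest.

How it is judged:
On the way:
1. the board, still painted side down and flat, sticks out at least 25 mm over an edge of the riser (angle between board_center's own z axis and vertical below 0.17 rad and (y of board_center in the frame of stand_top above 0.18 m or y of board_center in the frame of stand_top below -0.18 m or x of board_center in the frame of stand_top above 0.065 m or x of board_center in the frame of stand_top below -0.065 m)), for 0.1 s.
At the end, for the whole second after the job is handed in: The board lies at rest, flat (within 10 degrees) on the riser's top, red painted side up, its middle over the riser (angle between board_center's own z axis and vertical above 2.97 rad and z of board_center in the frame of stand_top between -0.003 and 0.01 m and y of board_center in the frame of stand_top between -0.21 and 0.21 m and x of board_center in the frame of stand_top between -0.1 and 0.1 m and linear speed of board below 0.02 m/s); the robot touches nothing.
It fails at once if the blue board is moved by more than 20 mm (distance of other_center from where it was at the start of the episode above 0.02 m).
It fails at once if the board is dropped (it moves faster than 1.2 m/s) (linear speed of board above 1.2 m/s).
It also fails if it takes over 64 s, if anything falls off the work surface, if the arm or the gripper's body presses on something with over 40 N, if the wrist force passes 120 N, or if a joint passes its speed limit or range.

ROBOT

A 7-joint arm with a two-finger parallel gripper is mounted at the origin on the work surface. World frame = base frame: x ahead of the robot, y to its left, z up, the work surface at z = 0. Lengths are in m, angles in rad, forces in N, time in s.
With the tool pointing down it reaches from about 0.425 to 0.875 m from the base axis. Payload 8.4 kg.
Tool frame: the origin (TCP) lies on the centre line of the jaws, within the pads' length; the fingertips stand ahead of it and the grasp point (between the pads) lies 3 mm ahead of it (r.tcp_to_tips is the z of the fingertips in the tool frame, in m); z points along the fingers, y is the direction in which the jaws open and shut (so a half turn about z gives the same grasp; the last joint's range is limited). The gripper opens to 87 mm and grips with 3 to 60 N. Pads are 19 mm wide; open, the fingers measure 117 mm over their backs; the gripper's body (75 mm by 190 mm) begins 51 mm behind the grasp point.
Start: joints at [-1.286, 0.333, 0.04, 1.465, -0.013, 1.343, -0.059], TCP at [0.243, 0.603, 0.245] pointing down, gripper open.
Joint ranges: [-2.58, 2.58], [-0.38, 2.09], [-1.3, 1.39], [0.25, 2.4], [-1.5, 4.64], [0.08, 2.09], [-2.65, 2.65]. Speed limits (rad/s): [2.22, 2.22, 2.79, 2.79, 3.14, 3.14, 3.14].

INTERFACE

Orientations are given as a unit quaternion [w, x, y, z].
In Python, from workcell import r gives the robot as it stands. Calls block until the motion is done:
- r.goto(position, orientation): joint-space move of the TCP to a pose.
- r.movel(position, attitude=None, v=0.15, force_limit=None): straight line of the TCP; attitude=None keeps the orientation; v is the mean speed in m/s. With force_limit (N) it stops when the force on the tool has changed by that much, and returns True; else False.
- r.set_joints(angles): joint-space move.
- r.gripper_open() and r.close_gripper(grip_force=None): open the fingers fully, or close them until they stop; grip_force is the grip in N (None keeps the last).
- r.dwell(seconds).
- r.solve_ik(position, orientation): joint angles nearest the present ones, or None.
- r.get_obs(): the state.
- r.grab_frame(name): name is "scene" or "top" or "wrist"; returns a dict with "pixels" (480x640x3 uint8, blue, green, red), "depth" (480x640 float32, m along the optical axis (not along the pixel's ray), 0 where there is no reading), "fx", "fy", "cx", "cy" (pixels), "cam_to_world" (4x4, takes a point from camera to world coordinates); the wrist camera has in their place "mount" (4x4, takes a point from camera to tool coordinates, whose origin is the TCP and whose axes are the flange's). Camera axes: x right, y up, looking along -z (the intrinsics and any distortion apply to the point x, -y, -z); pixel columns grow to the right and rows downward; lengths in m; the calibration is good to about 2 mm. A picture is of the moment at which its call begins: read the wrist's pose just before it.
A pose or a line that the arm cannot do raises r.MotionError and nothing moves.
- r.job_done(): hands the job in, once; it reports no verdict.
Trained networks look in a picture, given as the dict that the camera call returned (one of the last four; its "shot" number tells which), for a name from the list of things; names that differ only in an ending like _2 or _b are one class to them, and where a whole thing is asked for, a point or a joint stands for the part that bears it (a point fixed in the world has none). Each returns a list of dicts, best first, with "conf" (0 to 1); they miss things now and then, are a little off and sometimes report something else, mostly with a low value. They report only what shows in the picture. A call takes as long as a camera call. They do not tell look-alikes from the thing itself.
- r.look_for(picture, label): "rect" ([left, top, width, height] in pixels, round what is visible of it).
- r.trace(picture, label): "pixels" (480x640 bool, what is visible of it) and "rect" ([left, top, width, height] in pixels, round what is visible of it).
- r.mark_of(picture, label): "xy" ([column, row] in pixels: a listed point, or the origin of a listed thing).
The state is a dict: "clock": time; "joint_positions": joint angles; "joint_vel": joint speeds; "effort": joint torques, N m; "eef_pos": TCP position; "ee_rot": TCP orientation; "ft_force": force on the tool from outside, world axes, zero at the start; "torque": the same for the moment, N m; "finger_gap": finger opening in m.
Only numpy, scipy, OpenCV 4.12 (cv2) and the standard library are available. Lean on these libraries where they do the work, as an engineer would, in place of code of your own. Each camera call takes 0.05 s, during which the arm holds its last target. There are 200 camera calls.

## Working session

There is one attempt and no reset: what is moved stays moved. The work goes in short steps, each a Python script; the robot and the scene stay as the last script left them, time stands still between calls to the robot, and variables do not carry over. Pictures are saved under pics/ and viewed, about 8 in all and at most 12, crops included, and the job is handed in when it is done.

```bash
mkdir -p pics; ls
python3 - <<'E'
from workcell import r
import cv2,numpy as np
for n in ("top","scene"):
    f=r.grab_frame(n); cv2.imwrite(f"pics/{n}0.png",f["pixels"])
    print(n,f["fx"],f["cx"],f["cy"],np.round(f["cam_to_world"],3).tolist(),[k for k in f])
    for l in ("board_center","other_center","stand_top"):
        print(l,[(np.round(d["xy"]),round(d["conf"],2)) for d in r.mark_of(f,l)],[(d["rect"],round(d["conf"],2)) for d in r.look_for(f,l)] )
print(r.tcp_to_tips,r.get_obs())
E
```

```text
pics
top 614.1756622825345 320.31712616085196 243.11313825779047 [[0.0, 0.99, -0.141, 0.271], [-1.0, 0.002, 0.01, 0.1], [0.01, 0.141, 0.99, 1.099], [0.0, 0.0, 0.0, 1.0]] ['pixels', 'depth', 'fx', 'fy', 'cx', 'cy', 'cam_to_world', 'shot']
board_center [(array([185., 147.]), 0.75), (array([297., 200.]), 0.67), (array([237., 336.]), 0.6)] [([259.2, 161.7, 79.5, 84.5], 0.84), ([123.8, 88.5, 122.0, 120.1], 0.63), ([179.6, 276.0, 117.5, 123.8], 0.61)]
other_center [(array([445., 228.]), 0.8)] [([408.6, 191.2, 76.4, 76.6], 0.55)]
stand_top [(array([370., 218.]), 0.83)] [([239.7, 137.4, 262.3, 169.1], 0.77)]
scene 576.109863017959 320.41270411731205 234.65359822783788 [[-0.737, -0.55, 0.392, 0.807], [0.675, -0.609, 0.415, 0.52], [0.011, 0.571, 0.821, 0.87], [0.0, 0.0, 0.0, 1.0]] ['pixels', 'depth', 'fx', 'fy', 'cx', 'cy', 'cam_to_world', 'shot']
board_center [(array([332., 419.]), 0.87), (array([426., 246.]), 0.83), (array([296., 267.]), 0.82)] [([369.6, 201.1, 123.2, 95.9], 0.97), ([269.1, 365.4, 120.2, 112.6], 0.74), ([253.1, 227.2, 88.3, 78.4], 0.56)]
other_center [(array([224., 165.]), 0
[... 182 characters left out ...]
itions': array([-1.28623639,  0.33314192,  0.03992021,  1.46537726, -0.01341804,
        1.34331553, -0.05848907]), 'joint_vel': array([-7.21273688e-04,  8.77672706e-04,  9.23499810e-05,  6.57545818e-04,
       -5.32224962e-04,  3.16818982e-04, -8.42629907e-04]), 'effort': array([ 5.19600890e-04, -6.55968261e+01,  1.33253552e+00, -4.03987205e+01,
       -6.01693382e-02,  3.50916828e-02,  5.03369745e-05]), 'eef_pos': array([0.24337508, 0.60269428, 0.24459487]), 'ee_rot': array([-8.84259430e-06,  1.90725577e-01,  9.81643395e-01,  1.32370431e-05]), 'ft_force': array([-0.011438  , -0.43478212,  0.14415612]), 'torque': array([0.0037325 , 0.01302735, 0.00204148]), 'finger_gap': 0.0869353213655828}
```

View pics/top0.png

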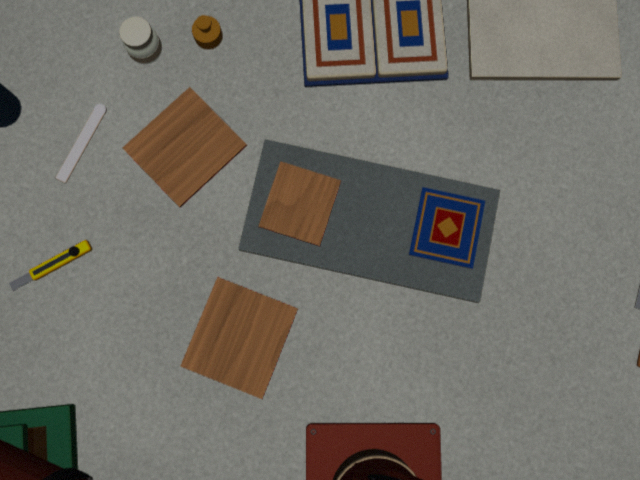

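View pics/scene0.png

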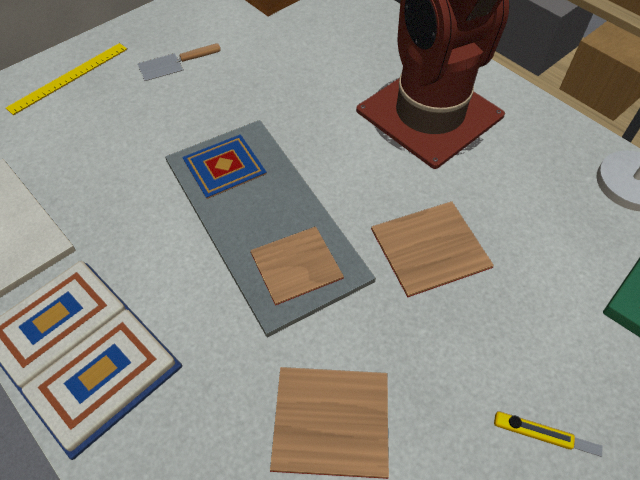

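The candidates for the plain board are:
- Top image (297,200): on the riser and the smallest.
- (185,147) and (237,336): larger and lying on the table, so these are look-alikes.

I choose (297,200). The blue board to leave alone is at (445,228). Next I measure.

```bash
cat > h.py <<'E'
from workcell import r
import cv2,numpy as np
from scipy.spatial.transform import Rotation as R
def ray(f,uv,z,T=None):
    T=f["cam_to_world"] if T is None else T
    uv=np.atleast_2d(uv).astype(float)
    d=np.c_[(uv[:,0]-f["cx"])/f["fx"],-(uv[:,1]-f["cy"])/f["fy"],-np.ones(len(uv))]@T[:3,:3].T
    return T[:3,3]+d*((z-T[2,3])/d[:,2])[:,None]
def rect(f,mask,z):
    c=max(cv2.findContours(mask.astype(np.uint8),0,1)[0],key=cv2.contourArea)[:,0]
    p=ray(f,c,z)[:,:2]*1000
    return cv2.minAreaRect(p.astype(np.float32))
def q(z,y):  # tool z and y axes -> wxyz
    z=np.array(z,float);z/=np.linalg.norm(z);y=np.array(y,float);y-=z*(y@z);y/=np.linalg.norm(y)
    return R.from_matrix(np.c_[np.cross(y,z),y,z]).as_quat(scalar_first=True)
E
python3 - <<'E'
from h import *
for n in ("top","scene"):
    f=r.grab_frame(n)
    for l,z in (("board_center",.066),("other_center",.066),("stand_top",.06)):
        for d in r.trace(f,l):
            print(n,l,round(d["conf"],2),np.round(d["rect"]),rect(f,d["pixels"],z))
    if n=="top":
        im=f["pixels"][120:310,220:510]; cv2.imwrite("pics/c.png",cv2.resize(im,None,fx=2.5,fy=2.5))
        for c in ((297,200),(445,240),(370,218),(350,130)): print(c,ray(f,c,.06), f["depth"][c[1],c[0]])
E
```

```text
top board_center 0.89 [126.  89. 123. 117.] ((586.412841796875, 324.5780029296875), (150.18045043945312, 160.669677734375), 44.34931182861328)
top board_center 0.64 [261. 160.  80.  85.] ((486.3475646972656, 125.44133758544922), (111.314208984375, 123.4286117553711), 72.42977142333984)
top board_center 0.57 [178. 276. 117. 124.] ((260.1737060546875, 224.57618713378906), (147.78097534179688, 161.00625610351562), 68.7459716796875)
top other_center 0.91 [410. 190.  76.  79.] ((445.0606384277344, -126.42230987548828), (109.09774780273438, 120.66045379638672), 77.27997589111328)
top stand_top 0.87 [240. 139. 259. 164.] ((460.1181640625, 3.8164520263671875), (420.5276794433594, 202.72885131835938), 77.91152954101562)
(297, 200) [[0.49406177 0.12994445 0.06      ]] 1.055105
(445, 240) [[ 0.42472377 -0.12392387  0.06      ]] 1.0477642
(370, 218) [[0.46276239 0.00424991 0.06      ]] 1.0584702
(350, 130) [[0.61966758 0.03762906 0.06      ]] 1.1426303
scene board_center 0.97 [267. 364. 120. 114.] ((623.1010131835938, 353.9449768066406), (148.2151336669922, 157.78611755371094), 43.68661880493164)
scene board_center 0.85 [370. 202. 124.  91.] ((300.93878173828125, 254.39132690429688), (147.55467224121094, 159.4177703857422), 68.60629272460938)
scene board_center 0.78 [252. 228.  92.  78.] ((490.77618408203125, 128.44667053222656), (114.95314025878906, 124.2998275756836), 72.412353515625)
scene other_center 0.93 [185. 133.  83.  65.] ((448.6722412109375, -123.14852142333984), (114.69438934326172, 121.89079284667969), 77.51561737060547)
scene stand_top 0.75 [163. 122. 213. 213.] ((464.43206787109375, 8.852401733398438), (428.23626708984375, 205.2487335205078), 77.58419036865234)
```

View pics/c.png

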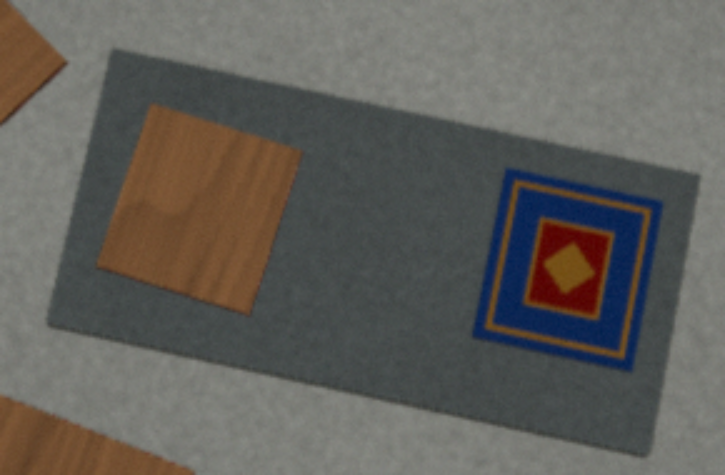

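```bash
cat >> h.py <<'E'
C=np.array([.461,.005,.06]);a=np.radians(77.8);e=np.array([np.cos(a),np.sin(a),0]);n=np.array([e[1],-e[0],0]);k=np.array([0,0,1.])
def pick(th,s=1,yaw=0):
    h=-e*np.cos(yaw)+n*np.sin(yaw)
    z=h*np.cos(th)-k*np.sin(th); w=h*np.sin(th)+k*np.cos(th)
    return q(z,s*w),z,w
E
python3 - <<'E'
from h import *
for th in (20,30,40,50):
  for yaw in (-40,-20,0,20,40):
    o=[]
    for s in (1,-1):
        Q,z,w=pick(np.radians(th),s,np.radians(yaw))
        for P in (C+.235*e+.03*k,C+.235*e+.15*k):
            j=r.solve_ik(P-.003*z,Q); o.append(None if j is None else np.round(j,2).tolist())
    if any(o): print(th,yaw,*o,sep="\n   ")
E
```

```text
20
   0
   [-1.14, 1.07, 0.56, 1.25, 0.26, 1.89, -2.41]
   [-1.15, 0.92, 0.58, 1.24, 0.36, 2.01, -2.33]
   [-0.96, 1.0, 0.23, 1.24, 0.44, 1.96, 0.57]
   [-1.29, 1.03, 0.88, 1.25, 0.2, 1.95, 0.98]
20
   20
   [-1.25, 0.93, 0.47, 1.49, 0.49, 1.66, -2.41]
   [-1.25, 0.76, 0.45, 1.48, 0.59, 1.8, -2.33]
   [-1.06, 0.88, 0.18, 1.48, 0.65, 1.75, 0.6]
   [-1.05, 0.72, 0.15, 1.47, 0.71, 1.89, 0.71]
20
   40
   [-1.31, 0.77, 0.34, 1.75, 0.76, 1.46, -2.49]
   [-1.29, 0.58, 0.32, 1.74, 0.83, 1.62, -2.37]
   [-1.16, 0.75, 0.14, 1.75, 0.86, 1.55, 0.59]
   [-1.13, 0.56, 0.1, 1.73, 0.9, 1.69, 0.72]
30
   -20
   [-1.22, 1.33, 1.2, 1.17, -0.38, 2.01, -2.18]
   None
   [-0.84, 0.99, 0.29, 1.14, 0.17, 2.0, 0.45]
   None
30
   0
   [-1.14, 0.96, 0.56, 1.33, 0.2, 1.77, -2.42]
   [-1.15, 0.82, 0.58, 1.29, 0.29, 1.92, -2.35]
   [-0.95, 0.9, 0.23, 1.32, 0.38, 1.83, 0.57]
   [-0.93, 0.76, 0.21, 1.28, 0.45, 1.99, 0.64]
30
   20
   [-1.24, 0.82, 0.47, 1.55, 0.43, 1.56, -2.39]
   [-1.24, 0.66, 0.46, 1.51, 0.51, 1.72, -2.31]
   [-1.05, 0.77, 0.18, 1.54, 0.58, 1.64, 0.63]
   [-1.02, 0.62, 0.15, 1.5, 0.64, 1.8, 0.7
[... 1391 characters left out ...]
1, -0.33, 1.88, -2.22]
   [-0.83, 0.75, 0.27, 1.37, 0.1, 1.69, 0.42]
   [-0.82, 0.64, 0.27, 1.28, 0.13, 1.87, 0.46]
50
   0
   [-1.13, 0.73, 0.57, 1.51, 0.1, 1.52, -2.4]
   [-1.14, 0.61, 0.59, 1.42, 0.16, 1.71, -2.36]
   [-0.91, 0.67, 0.23, 1.49, 0.27, 1.56, 0.59]
   [-0.9, 0.55, 0.22, 1.41, 0.31, 1.75, 0.65]
50
   20
   [-1.19, 0.61, 0.49, 1.66, 0.3, 1.35, -2.29]
   [-1.2, 0.47, 0.49, 1.58, 0.36, 1.55, -2.23]
   [-0.97, 0.57, 0.18, 1.65, 0.44, 1.41, 0.73]
   [-0.96, 0.44, 0.17, 1.57, 0.47, 1.6, 0.82]
50
   40
   [-1.22, 0.47, 0.4, 1.84, 0.51, 1.17, -2.2]
   [-1.23, 0.32, 0.4, 1.76, 0.54, 1.38, -2.1]
   [-1.02, 0.45, 0.15, 1.83, 0.61, 1.23, 0.86]
   [-1.0, 0.31, 0.12, 1.75, 0.61, 1.43, 0.98]
```

Run:
```python
from h import *
t=r.tcp_to_tips; Q=q(-k,n)
if r.solve_ik(C+.045*e+.1*k,Q) is None: Q=q(-k,-n)
print(r.get_obs()["clock"])
r.goto(C+.04*e+(t+.05)*k,Q)
print(r.movel(C+.04*e+(t-.006)*k,v=.04,force_limit=4)); z=r.get_obs()["eef_pos"][2]; print("touch tip z",z-t)
p=r.get_obs()["eef_pos"].copy(); p[2]+=.002; r.movel(p,v=.03)
p2=C+.127*e; p2[2]=p[2]
print(r.movel(p2,v=.05,force_limit=15), r.get_obs()["eef_pos"],r.get_obs()["ft_force"])
r.movel(p2-.008*e,v=.05); r.movel(p2-.008*e+.12*k,v=.25)
f=r.grab_frame("top"); cv2.imwrite("pics/t1.png",f["pixels"][100:310,200:510]); 
g=r.grab_frame("scene"); cv2.imwrite("pics/s1.png",g["pixels"])
for f in (f,g):
  for d in r.trace(f,"board_center"): print(round(d["conf"],2),rect(f,d["pixels"],.066))
print(r.get_obs()["clock"],r.get_obs()["joint_positions"])
```

```text
1.1
True
touch tip z 0.06045243356446547
False [0.48785208 0.12899894 0.08448855] [ 0.05532132 -0.11377934 -1.0386561 ]
0.9 ((259.82318115234375, 225.570068359375), (149.77537536621094, 161.142822265625), 68.3673324584961)
0.72 ((500.1940612792969, 213.18975830078125), (69.84587860107422, 119.97529602050781), 78.22806549072266)
0.7 ((587.21484375, 325.16900634765625), (148.0548095703125, 160.39231872558594), 44.42894744873047)
0.86 ((500.3421936035156, 196.1144561767578), (113.19764709472656, 121.70325469970703), 77.93749237060547)
0.59 ((622.8487548828125, 353.5712585449219), (145.63380432128906, 156.7824249267578), 44.40625762939453)
0.56 ((300.7189025878906, 253.76736450195312), (148.84544372558594, 160.8027801513672), 69.1513900756836)
7.7 [-0.90973404  0.04732699  0.60032348  1.89995422 -0.02798981  1.20643381
 -0.51266297]
```

View pics/s1.png

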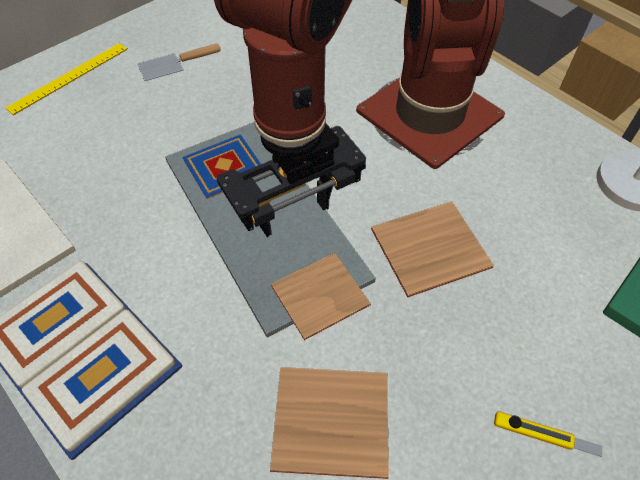

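```bash
cat >> h.py <<'E'
LAT=-.005
Q,Z,W=pick(np.radians(30),1)
def P(s,h): return C+s*e+LAT*n+h*k
E
python3 - <<'E'
from h import *
o=r.get_obs()["eef_pos"]
r.movel(o+[0,0,.06],v=.25)
for s,h in ((.31,.2),(.31,.035),(.2268,.035),(.2268,.06),(.2268,.18)): print(r.solve_ik(P(s,h),Q))
r.goto(P(.31,.2),Q)
r.movel(P(.31,.035),v=.2)
print(r.movel(P(.2268,.035),v=.06,force_limit=5),r.get_obs()["ft_force"],r.get_obs()["clock"])
g=r.grab_frame("scene"); cv2.imwrite("pics/s2.png",cv2.resize(g["pixels"][160:400,200:520],None,fx=2,fy=2))
E
```

```text
[-1.15896683  0.90790235  0.62360635  1.0465362   0.24829277  2.08595215
 -2.28247847]
[-1.06457231  1.022507    0.40035503  1.11683162  0.25015305  1.91913692
 -2.49240672]
[-1.03833783  0.89208242  0.37606218  1.36182035  0.3119136   1.78819137
 -2.51670073]
[-1.03892822  0.86025774  0.37731878  1.35856286  0.32594257  1.81853529
 -2.5029217 ]
[-1.0378492   0.72903496  0.38077757  1.30569607  0.39897995  1.97616928
 -2.42214432]
False [ 0.00719385 -0.38068201 -0.11199168] 12.125
```

View pics/s2.png

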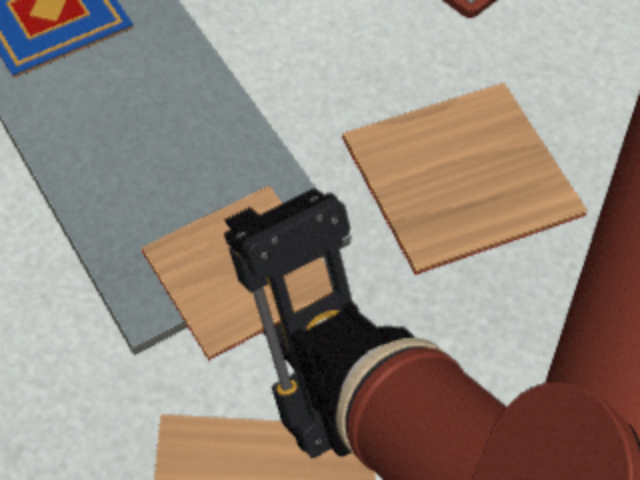

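The upper jaw (about 290,230 in the crop) is above the board, and the lower jaw is out of sight under the overhang (about 240,340). Next I lift and close.

Run:
```python
from h import *
print(r.movel(P(.2268,.060),v=.04,force_limit=15),r.get_obs()["ft_force"])
r.close_gripper(20); o=r.get_obs(); print(o["finger_gap"],o["ft_force"],o["clock"])
g=r.grab_frame("scene"); cv2.imwrite("pics/s3.png",cv2.resize(g["pixels"][160:400,200:520],None,fx=2,fy=2))
```

```text
False [0.66045004 0.77700315 0.29177565]
0.0056922296608553444 [ 0.08890348 -1.12093469 -1.25171463] 14.225
```

View pics/s3.png

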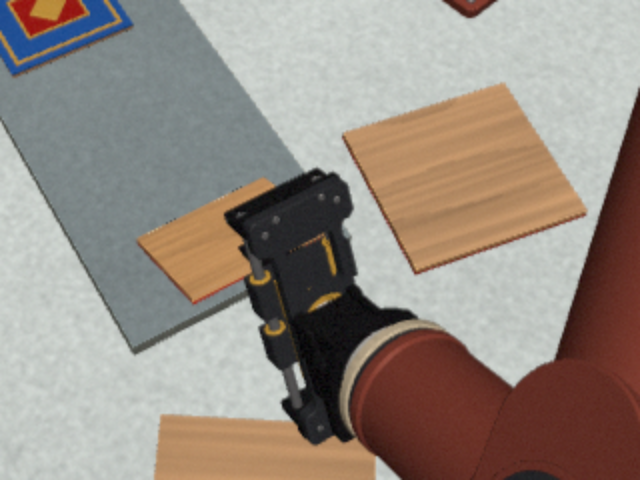

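Gripped: the gap is 5.7 mm, which matches the board's thickness, and the board is tilted along the jaws. Now I lift, roll 180° about the tool axis and look.

Run:
```python
from h import *
r.movel(P(.2268,.18),v=.12)
j=r.get_obs()["joint_positions"].copy(); j[6]+=np.pi; print(j[6])
r.set_joints(j); o=r.get_obs(); print(o["finger_gap"],o["eef_pos"],P(.2268,.18),o["clock"])
Q2=pick(np.radians(30),-1)[0]
for h in (.18,.12,.05,.035): print(r.solve_ik(P(.2268,h),Q2))
g=r.grab_frame("scene"); cv2.imwrite("pics/s4.png",cv2.resize(g["pixels"][130:400,180:520],None,fx=2,fy=2))
```

```text
0.83665595200462
0.006203374873381873 [0.50376624 0.22767502 0.23912822] [0.50404138 0.22773455 0.24      ] 18.075
[-1.19181372  0.78913692  0.64876727  1.31600227  0.28458357  1.92643749
  0.83675433]
[-1.18276227  0.84833037  0.62588206  1.34942527  0.24473019  1.85054466
  0.78972653]
[-1.16856458  0.92808015  0.59728748  1.3687872   0.20160099  1.76776396
  0.74201272]
[-1.16512726  0.94650214  0.59096243  1.37022267  0.19283439  1.75100391
  0.73257561]
```

View pics/s4.png

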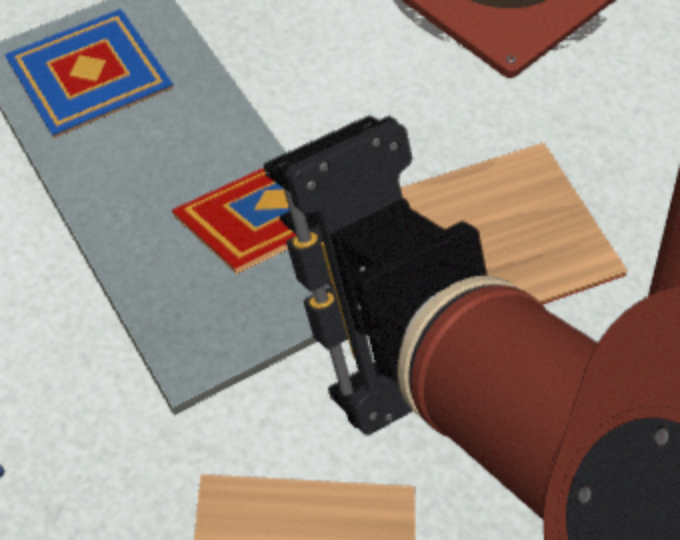

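The red side is now up (crop about 240,225). Next I lower until the inner edge touches, open the jaws, lower the board flat and back out.

Run:
```python
from h import *
r.movel(P(.2268,.085),v=.12)
hit=r.movel(P(.2268,.045),v=.03,force_limit=2.5); o=r.get_obs(); h=o["eef_pos"][2]-.06; print(hit,h,o["ft_force"])
r.gripper_open(); print(r.get_obs()["ft_force"],r.get_obs()["clock"])
print(r.movel(P(.2268,.032),v=.03,force_limit=6),r.get_obs()["ft_force"])
g=r.grab_frame("scene"); cv2.imwrite("pics/s5.png",cv2.resize(g["pixels"][130:400,180:520],None,fx=2,fy=2))
```

```text
True 0.056333063899933866 [0.36413163 0.16081608 2.76500192]
[-0.24426592 -0.45885294 -0.54544375] 21.4167
False [ 0.17989376 -0.00630411 -0.00417937]
```

View pics/s5.png

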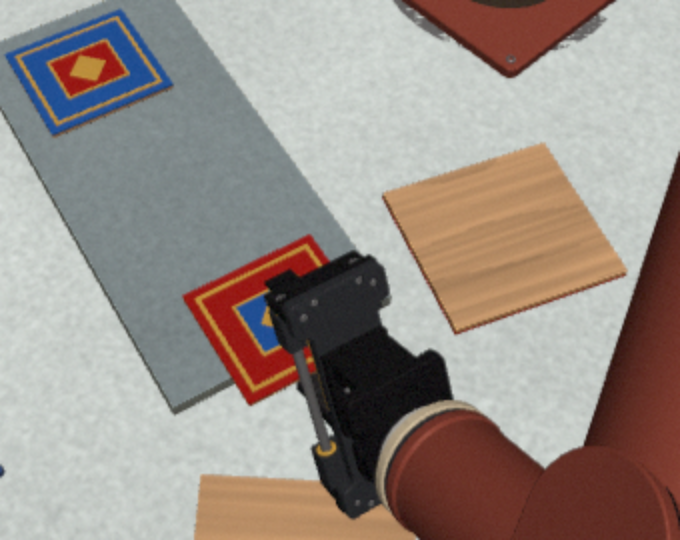

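The board lies flat with red up and an overhang like before. Now I back out straight along the riser's axis.

Run:
```python
from h import *
print(r.movel(P(.32,.032),v=.08,force_limit=5))
r.movel(P(.32,.19),v=.15)
for m in ("top","scene"):
  f=r.grab_frame(m)
  if m=="scene": cv2.imwrite("pics/s6.png",cv2.resize(f["pixels"][110:400,150:520],None,fx=2,fy=2))
  hsv=cv2.cvtColor(f["pixels"],cv2.COLOR_BGR2HSV)
  for l in ("board_center","other_center"):
    for d in r.trace(f,l):
      c=rect(f,d["pixels"],.066); x=np.array([*c[0],66])/1000-C; print(m,l,round(d["conf"],2),c,"along",round(x@e,3),"lat",round(x@n,3))
T=f["cam_to_world"]  # height of board from depth of scene camera
for s in (.15,.17,.19,.21,.23):
  for la in (-.04,.03):
    p=T[:3,:3].T@(P(s,.006)+la*n-T[:3,3]); u=int(f["cx"]+f["fx"]*p[0]/-p[2]); v=int(f["cy"]+f["fy"]*p[1]/p[2]); print(s,la,"dz mm",round((-p[2]-f["depth"][v,u])*1000,1))
print(r.get_obs()["clock"],r.get_obs()["ft_force"])
```

```text
False
top board_center 0.94 ((259.71234130859375, 224.24691772460938), (147.75538635253906, 161.66873168945312), 69.22821044921875) along 0.172 lat -0.243
top board_center 0.7 ((586.740234375, 325.1962890625), (151.59585571289062, 162.316162109375), 45.14547348022461) along 0.34 lat 0.055
top board_center 0.67 ((488.917724609375, 186.31166076660156), (111.59935760498047, 122.2256851196289), 77.55989074707031) along 0.183 lat -0.011
top other_center 0.59 ((445.6832275390625, -126.8276596069336), (111.47358703613281, 122.35848236083984), 77.65838623046875) along -0.132 lat 0.013
scene board_center 0.75 ((492.638427734375, 188.4718780517578), (113.79127502441406, 122.51036071777344), 77.43663787841797) along 0.186 lat -0.008
scene board_center 0.7 ((301.0672302246094, 253.36676025390625), (150.38092041015625, 161.18954467773438), 68.94194793701172) along 0.209 lat -0.209
scene board_center 0.59 ((622.525146484375, 354.1451721191406), (147.48806762695312, 158.36917114257812), 44.228477478027344) along 0.375 lat 0.084
scene other_center 0.92 ((448.5496520996094, -122.3192367553711), (117.84529113769531, 123.66287231445312), 78.32041931152344) along -0.127 lat 0.015
0.15 -0.04 dz mm 1.8
0.15 0.03 dz mm 2.6
0.17 -0.04 dz mm 0.5
0.17 0.03 dz mm -2.0
0.19 -0.04 dz mm 3.7
0.19 0.03 dz mm -1.6
0.21 -0.04 dz mm 1.5
0.21 0.03 dz mm 0.8
0.23 -0.04 dz mm 0.9
0.23 0.03 dz mm 1.4
25.2417 [-0.18487406 -0.24413108 -0.30461384]
```

View pics/s6.png

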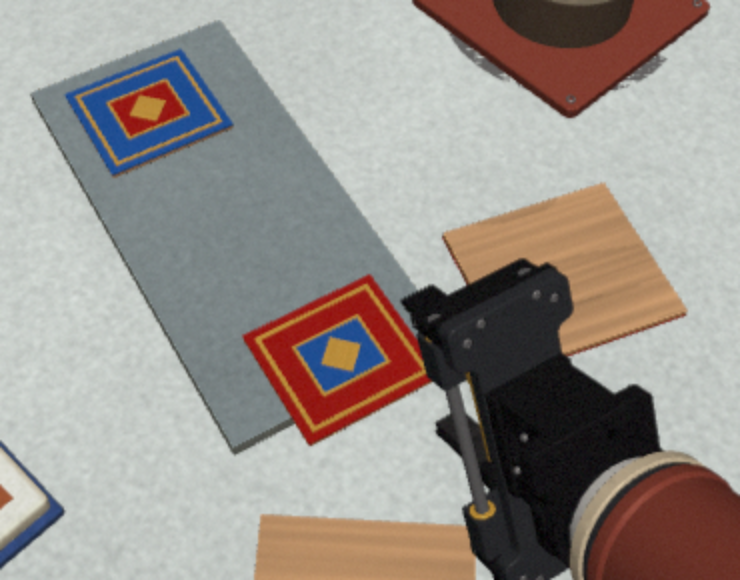

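The board lies flat, red side up, with its middle over the riser. The gripper is clear and the blue board has not moved, so I hand in.

```bash
python3 -c "
from workcell import r
r.job_done(); print(r.get_obs()['clock'])"
```

```text
the job is handed in; nothing more can be done
the job is handed in; nothing more can be done
```

The cover board now lies flat on the riser with its red painted side up, and I handed the job in at about 25 s on the robot's clock. No verdict is reported, so the result below rests on my own last measurements.

**What I did:** I pushed the board with the open fingers until it stuck out about 37 mm over the riser's +y end. I then gripped the overhang with one finger underneath and the tool tilted 30°, lifted it and rolled the last joint half a turn. Finally I lowered it until its inner edge touched, let it down flat and backed the gripper out.

**Last checks:**
- **Position:** the board's middle is 0.183 to 0.186 m along the riser, inside the 0.21 m limit, and about 1 cm to one side. It still sticks out about 28 to 31 mm.
- **Flatness:** depth readings over the board agree with a flat board to within about 4 mm, which is sensor noise.
- **Blue board:** about 1 to 2 mm from where it started, within measuring error.
- **Gripper:** clear of everything, with wrist force near zero.

No check failed. The top and scene cameras disagreed by 3 to 5 mm throughout, which did not affect the outcome.

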